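# Hang the specimen carrier on the hanging scale and unlock the readout

## Task

Weigh the specimen carrier: hang it by its blue bail on the scale's twin hook, going in sideways through the open front so that the bail settles in both throats, and let go of it. Then press the green weigh key on the readout fully down, so that the red lock key beside it pops up. The scale must stay locked (red key down) until the carrier hangs, and everything else on the bench stays where it stands.

Things in the scene. Friction and masses are not known exactly. Their poses are not given: they have to be found in the camera images.
- carrier: Loose specimen carrier, 0.38 to 0.77 kg: aluminium tray 70 (x) x 172 (y) x 28 mm high, three fixed metal cylinders in it (tops 42 mm above the underside), rigid blue bail of 12 mm round bar: uprights at y = +-80 mm, straight top bar along y. Origin: centre of the underside, z up. Same both ways round. Starts standing on the bench left or right of the scale, x axis within 0.6 rad of world +x.
- bail_mid (a point): Middle of the carrier's blue top bar, on its centre line, 130 mm above the carrier's origin. Axes as carrier. The bar is free for gripping between the uprights, and 88 mm clear above the cylinders.
- scale: Hanging scale, fixed. Origin on the bench below the middle of its twin hook; +x runs from the hook's open front to its column, y along a bar hung on it, z up. Base plate 14 mm thick (x -30 to 160, y +-85 mm), column 40 x 44 mm, front face at x = 105 mm. The open front faces the robot, within 0.3 rad.
- hook_seat (a point): Halfway between the two hooks, where the centre of the bail bar rests: 185 mm above the bench, axes as scale. The hooks are alike, 8 mm thick plates at y = +-55 mm, each with a V seat (45 degree faces), a shank behind at x = 14 to 22 mm, and its opening in front (-x). The carrier then hangs 55 mm clear of the bench, bail uprights outside the hooks.
- overhang (a point): Middle of the lower front edge of the scale's overhead steel cross bar (x 0 to 45, y +-70 mm from here; underside 310 mm above the bench, 125 mm over hook_seat), a white arm above it (top at 367 mm). It bars an upright gripper at the hook: hold the bail leaning about 40 degrees back towards the open front, fingers pointing down and to +x. Axes as scale.
- hook_mouth (a point): Middle of the twin hook's opening, between the hooks, 17 mm in front (-x) of and 29 mm above hook_seat; axes as scale. Below it each hook has an orange lip (x -20 to -14, top 14 mm above hook_seat), above it a keeper bar (x -20 to 22, underside 44 mm above hook_seat). The only way in: bar centre 20 to 38 mm above hook_seat, level along +x to x = 0 of hook_seat, then down.
- readout: Readout box, fixed, 150 (x) x 170 (y) mm, under 100 mm high: white panel on a grey foot. Origin: centre of the foot on the bench; x points away from the user, z up. The panel leans 25 degrees to the user (-x), outward normal (-0.423, 0, 0.906). Dark screen on its upper half, green and red key side by side on the lower half, 66 mm apart along y, either one may be the left.
- key_green_top (a point): Centre of the top face of the green weigh key; moves with the key. Cap 46 mm along y, 38 mm along the slope. Axes as readout.
- key_red_top (a point): Centre of the top face of the red lock key; moves with the key. Same cap. Axes as readout.
- key_green (a joint): Travel of the green key, m: 0 = up (as at the start, 18 mm proud of the panel), 0.010 = fully down. It moves along the panel's inward normal, takes about 3 N and stays where it is left.
- key_red (a joint): How far the red key has popped up, m: 0 = down (as at the start, 8 mm proud), 0.010 = fully up. It is interlocked: it rises exactly as the green key goes down.
- height_gauge: Bystander: height gauge, 300 mm tall, on a base about 110 x 100 mm (x -50 to +60 mm), two steel columns and a black slide. Origin at the base's underside. Leave alone.
- anvil: Bystander: dark steel anvil, 84 mm diameter foot with a 40 mm post, 85 mm tall. Origin at the centre of the underside. Leave alone.
- bottle: Bystander: amber oil bottle, 56 mm diameter, 150 mm tall. Origin at the centre of the underside. Leave alone.
- test_block: Bystander: flat round steel test block, 64 mm diameter, 20 mm high. Origin at the centre of the underside. Leave alone.
Mind the look-alikes: they are no part of the job. Leave any purple or turquoise look-alike of the carrier alone.

How it is judged:
By the outcome, as a careful person would: the job done as asked, in the order asked, and still so for the second after the job is handed in, with the robot touching nothing.
It also fails if it takes over 62 s, if anything falls off the work surface, if the arm or the gripper's body presses on something with over 40 N, if the wrist force passes 120 N, or if a joint passes its speed limit or range.

## Robot

A 6-joint arm with a two-finger parallel gripper is mounted at the origin on the work surface. World frame = base frame: x ahead of the robot, y to its left, z up, the work surface at z = 0. Lengths are in mm, angles in rad, forces in N, time in s.
With the tool pointing down it reaches from about 325 to 775 mm from the base axis. Payload 9.3 kg.
Tool frame: the origin (TCP) lies on the mounting face of the last link; the fingertips stand 173 mm ahead of it and the grasp point (between the pads) lies 155 mm ahead of it (manip.grasp_offset is the z of the grasp point in the tool frame, in mm); z points along the fingers, y is the direction in which the jaws open and shut (so a half turn about z gives the same grasp; the last joint's range is limited). The gripper opens to 85 mm and grips with 20 to 120 N. Pads are 22 mm wide; open, the fingers measure 114 mm over their backs; the gripper's body (76 mm by 85 mm) begins 54 mm behind the grasp point. The pads swing forward as they close: fully open they stand 13 mm farther back than shut.
Start: joints at [0.955, 0.259, 0.021, 1.334, 0, 1.418], TCP at [245.551, 492.14, 404.679] pointing down, gripper open.
Joint ranges: [-3.04, 3.04], [-0.91, 1.82], [-1.04, 1.36], [-1.92, 1.95], [-1.52, 1.45], [-3.14, 3.14]. Speed limits (rad/s): [2.22, 2.22, 2.79, 3.14, 3.14, 3.14].

## Interface

Orientations are given as a rotation vector (axis times angle).
In Python, from bench import manip gives the robot as it stands.
- The arm moves only by the tool step_arm, never from a script. Its argument "moves" is a list of rows, each a list of 4 numbers: the shift along the world's x, y, z scaled (see below), then the turn about the world's z scaled (see below). A call has 1 to 10 rows; each row shifts and turns the commanded pose from where the row before left it; what a row does not reach is not made up. The controller multiplies each number of a shift by 200 mm and each number of a turn by 360 degrees. A row lasts 1/8 s, in which the tool goes at most 62.5 mm and 10.7 degrees, less where a joint would pass 70% of its speed; a pose out of reach is approached as far as the arm can. A call with a number of a shift or a turn outside -1 to 1 is refused whole. A call with a gripper value outside its range is refused whole. "grip" is the gripper's target within -1 to 1 (fully open at 1, half-way at 0, shut at -1), set as the call begins (left out, the last holds). The fingers move at their own pace and stop on an object; the grip force is fixed at half the most. Time passes only in rows, so rows that do not move let the fingers close. It gives the time, the measured TCP pose, the force and the opening at its end, in the units of the state.
- manip.get_obs(): the state, without advancing time (a new reading comes with each control period).
- manip.get_image(name): name is "scene" or "top" or "wrist"; returns a dict with "img" (400x640x3 uint8, red, green, blue), "range_z" (400x640 float32, mm along the optical axis (not along the pixel's ray), 0 where there is no reading), "fovy" (degrees; the focal length in pixels is half the picture's height over the tangent of half this angle, whatever the lens; pixels are square), "cx", "cy" (the principal point, pixels), "k1" (the pictures are not rectified: a ray, as slopes to the right and down, at radius r is drawn at 1 + k1 r^2 times it, then the intrinsics apply), "view" (4x4, takes a point from world to camera coordinates); the wrist camera has in their place "mount" (4x4, takes a point from camera to tool coordinates, whose origin is the TCP and whose axes are the flange's). Camera axes: x right, y up, looking along -z (the intrinsics and any distortion apply to the point x, -y, -z); pixel columns grow to the right and rows downward; lengths in mm; the calibration is good to about 2 mm. A picture is of the moment at which its call begins: read the wrist's pose just before it.
- manip.sign_off(): hands the job in, once; it reports no verdict.
The state is a dict: "time": time; "qpos": joint angles; "joint_vel": joint speeds; "tau": joint torques, N m; "tcp_pos": TCP position; "tcp_rot": TCP orientation; "ft_force": force on the tool from outside, world axes, zero at the start; "moment": the same for the moment, N m; "gripper_width": opening from 0.0 (shut) to 1.0 (fully open).
Only numpy, scipy, OpenCV 4.12 (cv2) and the standard library are available. Lean on these libraries where they do the work, as an engineer would, in place of code of your own. Each camera call takes 0.05 s, during which the arm holds its last target.

## Working session

There is one attempt and no reset: what is moved stays moved. The work goes in short steps, Python scripts to look and compute and a tool call to move; the robot and the scene stay as the last step left them, time stands still between calls to the robot, and variables do not carry over. Pictures are saved under pics/ and viewed, and the job is handed in when it is done.

Besides the shell and the picture viewer there is one more tool, called after "Call:" by a JSON object that holds its "op" and its "data", one argument or row to a line. step_arm: Moves the arm, as the interface text tells. Shifts and turns lie within -1 to 1; 1 stands for 200 mm of shift or 360 degrees of turn. Its arguments: {"type":"object","properties":{"moves":{"type":"array","items":{"type":"array","items":{"type":"number","minimum":-1,"maximum":1}}},"grip":{"type":"number"}},"required":["moves"]}

```bash
mkdir -p pics; ls
cat > h.py <<'E'
import numpy as np, cv2
from bench import manip
def grab(n):
    o=manip.get_obs(); d=manip.get_image(n); d['obs']=o; return d
def save(d,fn,crop=None,s=1):
    im=d['img'][:,:,::-1]
    if crop: im=im[crop[1]:crop[3],crop[0]:crop[2]]
    if s!=1: im=cv2.resize(im,None,fx=s,fy=s,interpolation=cv2.INTER_CUBIC)
    cv2.imwrite('pics/'+fn,im)
def c2w(d):
    if 'view' in d and d['view'] is not None: return np.linalg.inv(np.array(d['view']))
    T=np.eye(4);T[:3,:3]=cv2.Rodrigues(np.array(d['obs']['tcp_rot'],float))[0];T[:3,3]=d['obs']['tcp_pos']
    return T@np.array(d['mount'])
def K(d):
    f=200/np.tan(np.radians(d['fovy'])/2); return np.array([[f,0,d['cx']],[0,f,d['cy']],[0,0,1.]])
def slopes(d,uv):
    p=cv2.undistortPoints(np.array(uv,float).reshape(-1,1,2),K(d),np.array([d['k1'],0,0,0.]),None,None)
    return p.reshape(-1,2)
def rays(d,uv):
    s=slopes(d,uv);M=c2w(d)
    v=np.c_[s[:,0],-s[:,1],-np.ones(len(s))]@M[:3,:3].T
    return M[:3,3],v
def onplane(d,uv,z):
    o,v=rays(d,uv); return o+v*((z-o[2])/v[:,2])[:,None]
def pts(d,uv):
    uv=np.array(uv).reshape(-1,2); o,v=rays(d,uv)
    r=d['range_z'][uv[:,1].astype(int),uv[:,0].astype(int)]
    P=o+v*r[:,None]; P[r<=0]=np.nan; return P
def cloud(d):
    u,v=np.meshgrid(np.arange(640),np.arange(400)); return pts(d,np.c_[u.ravel(),v.ravel()]).reshape(400,640,3)
def proj(d,P):
    P=np.array(P,float).reshape(-1,3);M=np.linalg.inv(c2w(d));c=P@M[:3,:3].T+M[:3,3]
    c=c*[1,-1,-1]
    return cv2.projectPoints(c.reshape(-1,1,3),np.zeros(3),np.zeros(3),K(d),np.array([d['k1'],0,0,0.]))[0].reshape(-1,2)
E
python3 - <<'E'
from h import *
print([a for a in dir(manip) if a[0]!='_'], manip.grasp_offset)
print(manip.get_obs())
for n in ['scene','top','wrist']:
    d=grab(n); save(d,n+'0.png'); print(n,d['fovy'],d['cx'],d['cy'],d['k1'],c2w(d).round(2).tolist())
    np.save(n+'0.npy',d,allow_pickle=True)
E
```

```text
pics
['MotionError', 'get_image', 'get_obs', 'grasp_offset', 'sign_off'] 154.70000000000002
{'time': 0.0, 'qpos': array([9.55427569e-01, 2.59196591e-01, 2.07562316e-02, 1.33367260e+00,
       2.71400495e-05, 1.41819183e+00]), 'joint_vel': array([-0.00043003,  0.00057183, -0.00067385,  0.00059306, -0.00037759,
       -0.00064558]), 'tau': array([-2.70328710e-03, -5.55648637e+01,  3.44528067e+01,  1.38010428e-02,
       -4.19867538e-04, -1.25931564e-05]), 'tcp_pos': array([245.50965993, 492.1126973 , 404.06143848]), 'tcp_rot': array([-7.20320596e-01, -3.05736522e+00,  1.90127557e-03]), 'ft_force': array([-0.51382144, -0.1870549 ,  0.20442002]), 'moment': array([ 0.02905425, -0.05536935,  0.00296573]), 'gripper_width': 1.0017889133295965}
scene 51.149010933268876 318.36411469560943 197.67529458129746 -0.03143806500488435 [[1.0, 0.01, 0.02, 506.24], [0.01, 0.65, -0.76, -792.9], [-0.02, 0.76, 0.65, 979.42], [0.0, 0.0, 0.0, 1.0]]
top 43.20459985927956 323.59229165917543 210.80739193465106 -0.058044084157201165 [[0.02, 1.0, -0.08, 345.93], [-1.0, 0.02, -0.0, 102.49], [0.0, 0.08, 1.0, 1609.49], [0.0, 0.0, 0.0, 1.0]]
wrist 62.80777154423105 318.2219153785255 200.900873609016 -0.06710622078529896 [[0.45, -0.85, -0.29, 171.3], [0.89, 0.42, 0.15, 530.87], [-0.0, -0.33, 0.95, 373.29], [0.0, 0.0, 0.0, 1.0]]
```

View pics/scene0.png

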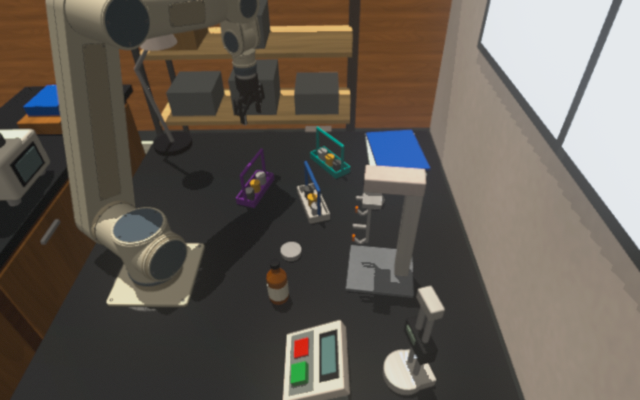

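View pics/top0.png

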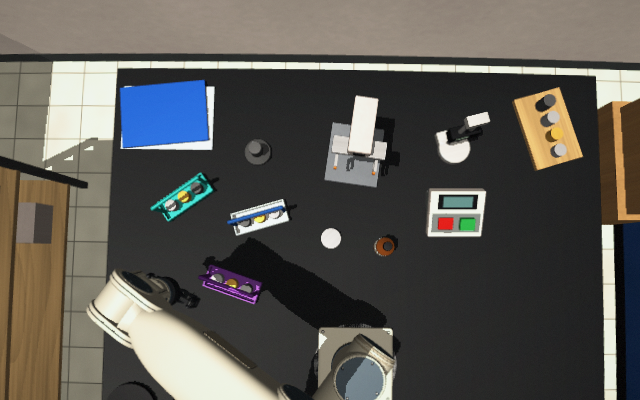

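View pics/wrist0.png

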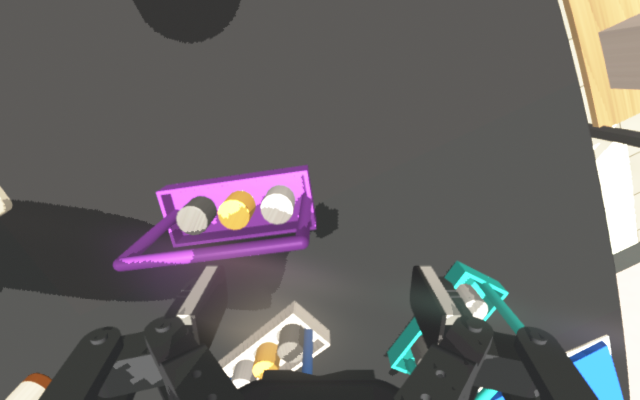

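The white tray with the blue bail shows in scene at about (313,200) and in top at (259,216). These could be mistaken for it:
- the purple carrier, top (231,285)
- the turquoise carrier, top (184,197)
- the blue folder, top (165,112)

I choose the blue bail and check it in a close crop.

Run:
```python
from h import *
t=np.load('top0.npy',allow_pickle=True).item(); s=np.load('scene0.npy',allow_pickle=True).item()
for d,n,(x0,y0,x1,y1) in [(t,'top',(215,185,305,250)),(s,'scene',(285,150,345,230))]:
    save(d,n+'_car.png',(x0,y0,x1,y1),6)
    C=cloud(d);h=cv2.cvtColor(d['img'],cv2.COLOR_RGB2HSV)
    m=(h[...,0]>100)&(h[...,0]<125)&(h[...,1]>120)
    mm=np.zeros_like(m);mm[y0:y1,x0:x1]=1;m&=mm
    P=C[m]; print(n,m.sum(),np.nanmin(P,0),np.nanmax(P,0))
    P=P[P[:,2]>118]; print(P.mean(0),len(P)); q=P[:,:2]-P[:,:2].mean(0);u,sv,vt=np.linalg.svd(q);pr=q@vt[0]
    print('dir',vt[0],np.degrees(np.arctan2(vt[0,1],vt[0,0])),pr.min(),pr.max(),'mid',P[:,:2].mean(0)+vt[0]*(pr.min()+pr.max())/2)
    # rim via white mask height ~28
    w=(mm)&(C[...,2]>20)&(C[...,2]<36)&(h[...,1]<60)
    r=cv2.minAreaRect(C[w][:,:2].astype(np.float32));print('rim',r,w.sum())
# scale
for d,n in((t,'top'),(s,'scene')):
    C=cloud(d)
    h=cv2.cvtColor(d['img'],cv2.COLOR_RGB2HSV)
    b=(slice(85,190),slice(320,395)) if n=='top' else (slice(160,300),slice(335,430))
    c=C[b].reshape(-1,3)
    for lo,hi in((8,18),(300,325),(355,375)):
        k=(c[:,2]>lo)&(c[:,2]<hi)
        if k.sum()>5: print(n,lo,k.sum(),cv2.minAreaRect(c[k][:,:2].astype(np.float32)),c[k,2].mean())
    o=(h[...,0]>3)&(h[...,0]<20)&(h[...,1]>140)&(h[...,2]>90);oo=np.zeros_like(o);oo[b]=1;o&=oo
    nc,l,st,ce=cv2.connectedComponentsWithStats(o.astype(np.uint8))
    for i in range(1,nc):
        print('orange',ce[i],st[i,4],np.nanmean(C[l==i],0))
    # keys
    for nm,mk in(('red',((h[...,0]<5)|(h[...,0]>174))&(h[...,1]>180)&(h[...,2]>120)),('green',(h[...,0]>50)&(h[...,0]<75)&(h[...,1]>150))):
        nc,l,st,ce=cv2.connectedComponentsWithStats(mk.astype(np.uint8))
        i=1+st[1:,4].argmax(); print(nm,ce[i],st[i,4],np.nanmedian(C[l==i],0))
save(t,'top_scale.png',(310,80,400,200),5); save(s,'scene_scale.png',(335,150,440,300),4)
```

```text
top 216 [ 4.26220675e+02  2.23781369e+02 -3.38575483e-02] [480.23438298 404.86749908 142.36747616]
[453.40792005 308.20220237 133.82699312] 179
dir [-0.28651141  0.95807683] 106.64921425945263 -86.3424075113724 81.25183279982419 mid [454.13717393 305.76362153]
rim ((456.06658935546875, 305.82904052734375), (71.30278778076172, 172.11500549316406), 16.77481460571289) 235
scene 138 [428.24056302 220.3124918   -3.60829629] [482.07155031 517.13557254 141.19563789]
[456.64898903 302.724723   134.88116587] 115
dir [ 0.29374768 -0.95588299] -72.91754173856461 -89.27876507518451 85.34628194280451 mid [456.07141013 304.60421987]
rim ((473.0171203613281, 411.912109375), (400.73828125, 135.73208618164062), 81.18168640136719) 268
top 8 1500 ((719.64599609375, -0.776123046875), (341.4165344238281, 238.6813201904297), 0.0951944887638092) 13.09146128688265
top 300 355 ((620.3037719726562, 14.427360534667969), (139.94284057617188, 45.92650604248047), 82.91285705566406) 321.8602830792321
top 355 1347 ((667.901123046875, 8.247631072998047), (60.37285232543945, 145.51089477539062), 82.24629974365234) 36
[... 321 characters left out ...]
 ((689.75244140625, 247.19760131835938), (655.702392578125, 360.1876220703125), 83.1275405883789) 13.922676515867035
scene 300 332 ((651.030029296875, -151.0089874267578), (298.6822204589844, 145.3733367919922), 83.13651275634766) 314.910732822316
scene 355 1130 ((670.052978515625, 7.765727996826172), (65.30772399902344, 146.84950256347656), 83.07511901855469) 365.7268927251619
orange [356.16666667 207.41666667] 12 [595.4754705  152.77757024 126.61311421]
orange [353.06666667 236.06666667] 15 [578.65709646  15.88306313 143.57895577]
red [300.86222222 347.54222222] 225 [ 442.69487528 -273.70827641   61.84661182]
green [298.1254902  372.10588235] 255 [ 439.6579897  -339.18567206   72.02816233]
```

Run:
```python
from h import *
t=np.load('top0.npy',allow_pickle=True).item();s=np.load('scene0.npy',allow_pickle=True).item()
C=cloud(t)
for u,v in [(165,112),(300,75),(300,60),(300,40),(300,20),(257,150),(459,150),(480,120),(385,245),(330,238),(110,200),(135,390),(320,330)]: print((u,v),C[v,u].round())
C=cloud(s)
for u,v in [(160,45),(165,140),(255,90),(455,60),(470,250),(250,40)]: print('s',(u,v),C[v,u].round())
```

```text
(165, 112) [792. 624.  11.]
(300, 75) [926. 188.   0.]
(300, 60) [1262.  228. -728.]
(300, 40) [1278.  220. -533.]
(300, 20) [1273.  211. -330.]
(257, 150) [655. 310.  88.]
(459, 150) [ 679. -325.   29.]
(480, 120) [ 703. -309.  302.]
(385, 245) [371. -75. 153.]
(330, 238) [392.  82.  14.]
(110, 200) [502. 792.   7.]
(135, 390) [-94. 684.  13.]
(320, 330) [105. 108.  17.]
s (160, 45) [-26. 530. 493.]
s (165, 140) [-182.  705.   21.]
s (255, 90) [266. 509. 342.]
s (455, 60) [1274. 1619.  -22.]
s (470, 250) [1262.  703. -677.]
s (250, 40) [277. 469. 525.]
```

View pics/top_car.png

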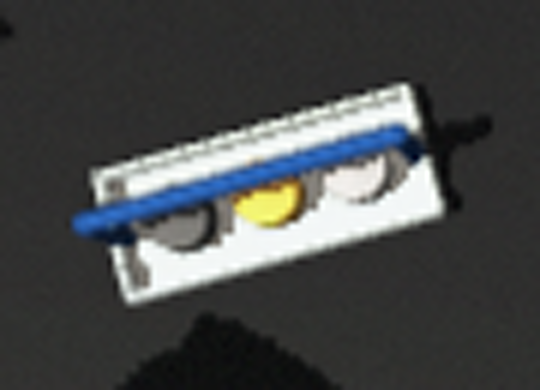

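View pics/scene_scale.png

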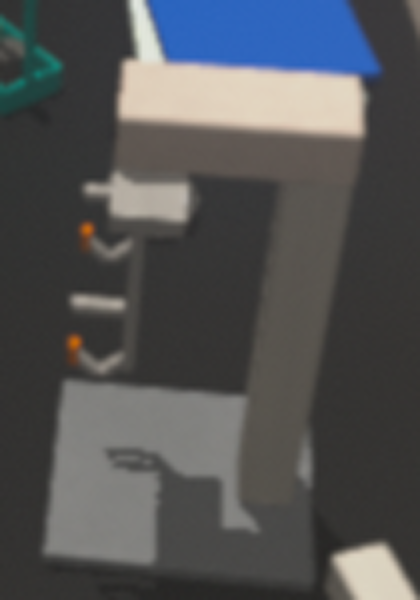

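View pics/top_scale.png

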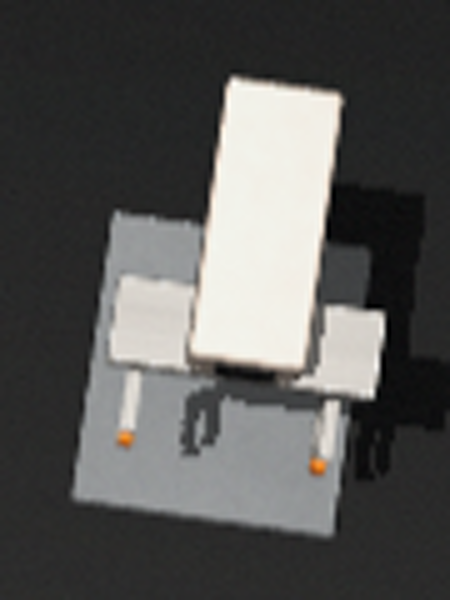

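The crop confirms the blue bail on the white tray, at bail_mid ≈ (455,305), yaw ≈ 16.7°. The moves only allow a turn about z, so the 40° lean has to come from the arm itself. I'll test how poses beyond its reach are handled by going radially outward over free space.

Call:
{"op": "step_arm", "data": {
  "moves": [
    [0.11,0.22,0.1,0],
    [0.11,0.22,0.1,0],
    [0.11,0.22,0.1,0],
    [0.11,0.22,0.1,0],
    [0.11,0.22,0,0],
    [0.11,0.22,0,0]
  ]
}}

```text
time: 0.9
tcp_pos: [368.7, 739.3, 462.6]
tcp_rot: [0.715, 3.035, 0.096]
ft_force: [1.6, 1.2, 1.5]
gripper_width: 1.001
```

```bash
cat >> h.py <<'E'
def st():
    o=manip.get_obs();R=cv2.Rodrigues(np.array(o['tcp_rot'],float))[0]
    z=R[:,2];y=R[:,1];p=np.array(o['tcp_pos'])
    print('t %.2f'%o['time'],'tcp',p.round(1),'tipz',(p+R[:,2]*173).round(1),'grasp',(p+z*154.7).round(1))
    print('q',np.array(o['qpos']).round(3),'tilt %.1f az %.1f jawaz %.1f jawel %.1f'%(np.degrees(np.arccos(-z[2])),np.degrees(np.arctan2(z[1],z[0])),np.degrees(np.arctan2(y[1],y[0])),np.degrees(np.arcsin(y[2]))),'F',np.array(o['ft_force']).round(1),'w %.3f'%o['gripper_width'])
E
python3 -c "
from h import *
st()"
```

```text
t 0.90 tcp [368.7 739.3 462.6] tipz [374.9 748.7 290. ] grasp [374.2 747.7 308.3]
q [ 1.007e+00  9.040e-01  1.345e+00  1.946e+00 -1.000e-03  1.470e+00] tilt 3.7 az 56.7 jawaz 63.5 jawel 3.7 F [1.6 1.2 1.5] w 1.001
```

Call:
{"op": "step_arm", "data": {
  "moves": [
    [0.11,0.22,0,0],
    [0.11,0.22,0,0],
    [0.11,0.22,0,0],
    [0.11,0.22,0,0]
  ]
}}

```text
time: 1.4
tcp_pos: [376.7, 749.0, 437.8]
tcp_rot: [0.719, 3.057, 0.071]
ft_force: [0.4, 0.1, -0.8]
gripper_width: 1.001
```

```bash
python3 -c "
from h import *
st()"
```

```text
t 1.40 tcp [376.7 749.  437.8] tipz [378.7 756.7 265. ] grasp [378.5 755.9 283.2]
q [1.003 0.942 1.363 1.948 0.014 1.465] tilt 2.6 az 75.9 jawaz 63.5 jawel 2.5 F [ 0.4  0.1 -0.8] w 1.001
```

Call:
{"op": "step_arm", "data": {
  "moves": [
    [0,0,0.3,0],
    [0,0,0.3,0],
    [0,0,0.3,0],
    [0,0,0.3,0]
  ]
}}

```text
time: 1.9
tcp_pos: [342.9, 689.1, 582.6]
tcp_rot: [0.704, 2.984, 0.334]
ft_force: [-0.4, 0.2, 0.6]
gripper_width: 0.999
```

```bash
python3 -c "
from h import *
st()"
```

```text
t 1.90 tcp [342.9 689.1 582.6] tipz [361.  723.1 414. ] grasp [359.1 719.5 431.8]
q [0.997 0.762 1.363 1.948 0.019 1.463] tilt 12.9 az 61.9 jawaz 63.5 jawel 12.9 F [-0.4  0.2  0.6] w 0.999
```

Call:
{"op": "step_arm", "data": {
  "moves": [
    [-0.12,-0.24,0,0],
    [-0.12,-0.24,0,0],
    [-0.12,-0.24,0,0]
  ]
}}

```text
time: 2.28
tcp_pos: [289.9, 581.2, 585.8]
tcp_rot: [0.705, 2.985, 0.332]
ft_force: [0.5, 0.5, 1.5]
gripper_width: 0.999
```

```bash
python3 -c "
from h import *
st()"
```

```text
t 2.27 tcp [289.9 581.2 585.8] tipz [307.9 614.9 417.1] grasp [306.  611.4 435. ]
q [0.975 0.382 0.649 1.616 0.023 1.441] tilt 12.8 az 61.9 jawaz 63.5 jawel 12.8 F [0.5 0.5 1.5] w 0.999
```

The tilt is kept (12.8°), so it can be ratcheted up at the arm's joint limits. I'll push upward and outward for more.

Call:
{"op": "step_arm", "data": {
  "moves": [
    [0.1,0.2,0.22,0],
    [0.1,0.2,0.22,0],
    [0.05,0.1,0.28,0],
    [0.02,0.04,0.3,0],
    [0,0,0.3,0],
    [0,0,0.3,0]
  ]
}}

```text
time: 3.02
tcp_pos: [289.8, 588.0, 736.1]
tcp_rot: [0.679, 2.871, 0.634]
ft_force: [-0.5, -0.2, 0.5]
gripper_width: 1.002
```

```bash
python3 -c "
from h import *
st()"
```

```text
t 3.02 tcp [289.8 588.  736.1] tipz [326.5 652.1 579.6] grasp [322.6 645.3 596.2]
q [0.979 0.546 1.363 1.948 0.031 1.451] tilt 25.3 az 60.2 jawaz 63.7 jawel 25.2 F [-0.5 -0.2  0.5] w 1.002
```

Call:
{"op": "step_arm", "data": {
  "moves": [
    [0,0,0.3,0],
    [0,0,0.3,0],
    [0,0,0.3,0],
    [0,0,0.3,0],
    [0,0,0.3,0]
  ]
}}

```text
time: 3.65
tcp_pos: [235.8, 482.6, 843.5]
tcp_rot: [0.653, 2.759, 0.877]
ft_force: [0.2, -0.6, 0.0]
gripper_width: 1.001
```

```bash
python3 -c "
from h import *
st()"
```

```text
t 3.65 tcp [235.8 482.6 843.5] tipz [286.  570.3 703.1] grasp [280.7 561.1 717.9]
q [0.946 0.364 1.363 1.948 0.062 1.43 ] tilt 35.8 az 60.3 jawaz 64.1 jawel 35.7 F [ 0.2 -0.6  0. ] w 1.001
```

Call:
{"op": "step_arm", "data": {
  "moves": [
    [0,0,0.3,0],
    [0,0,0.3,0],
    [0,0,0.3,0]
  ]
}}

```text
time: 4.03
tcp_pos: [205.5, 420.3, 891.2]
tcp_rot: [0.636, 2.693, 1.004]
ft_force: [-0.2, -1.0, 0.2]
gripper_width: 1.0
```

```bash
python3 -c "
from h import *
st()"
```

```text
t 4.03 tcp [205.5 420.3 891.2] tipz [261.9 519.8 761.5] grasp [255.9 509.3 775.2]
q [0.911 0.268 1.363 1.948 0.096 1.411] tilt 41.4 az 60.5 jawaz 64.4 jawel 41.3 F [-0.2 -1.   0.2] w 1.000
```

```bash
cat >> h.py <<'E'
def R():
    return cv2.Rodrigues(np.array(manip.get_obs()['tcp_rot'],float))[0]
def plan(dyaw,target):
    "shift of TCP (mm) so that grasp point lands at target after turning dyaw deg about world z"
    o=manip.get_obs();Rz=cv2.Rodrigues(np.array([0,0,np.radians(dyaw)]))[0]
    z=Rz@R()[:,2]; tcp=np.array(target)-154.7*z
    d=tcp-np.array(o['tcp_pos']); return tcp,d,d/200,z
E
python3 - <<'E'
from h import *
x=R()[:,0];print('toolx az',np.degrees(np.arctan2(x[1],x[0])),'el',np.degrees(np.arcsin(x[2])))
az=np.degrees(np.arctan2(x[1],x[0]))
dy=(106.7-az+90)%180-90;print('dyaw',dy,dy/360)
z=plan(dy,[0,0,0])[3]
B=np.array([455.5,305.3,130])
print(plan(dy,B-z*90)); print(plan(dy,B))
t=np.load('top0.npy',allow_pickle=True).item()
print(onplane(t,[(231,285),(184,197)],130))
E
```

```text
toolx az 152.70047666872813 el -1.944187859003975
dyaw -46.000476668728126 -0.12777910185757813
(array([298.79154214, 264.78919583, 313.51954659]), array([  93.2775376 , -155.46135907, -577.72257469]), array([ 0.46638769, -0.7773068 , -2.88861287]), array([ 0.64041053,  0.16555294, -0.74997771]))
(array([356.42849027, 279.68896034, 246.02155234]), array([ 150.91448573, -140.56159456, -645.22056894]), array([ 0.75457243, -0.70280797, -3.22610284]), array([ 0.64041053,  0.16555294, -0.74997771]))
[[247.29868966 369.24763347 130.        ]
 [502.72946721 516.76628716 130.        ]]
```

Call:
{"op": "step_arm", "data": {
  "moves": [
    [0.05,-0.08,-0.25,-0.02],
    [0.05,-0.08,-0.28,-0.02],
    [0.05,-0.08,-0.28,-0.022],
    [0.05,-0.08,-0.28,-0.022],
    [0.05,-0.08,-0.28,-0.022],
    [0.05,-0.08,-0.28,-0.022]
  ]
}}

```text
time: 4.78
tcp_pos: [258.5, 347.9, 633.3]
tcp_rot: [1.393, 2.21, 0.805]
ft_force: [0.6, 1.0, 0.6]
gripper_width: 0.998
```

```bash
python3 -c "
from h import *
st()"
```

```text
t 4.78 tcp [258.5 347.9 633.3] tipz [363.8 391.9 503.2] grasp [352.6 387.3 517. ]
q [ 0.813 -0.161  0.016  1.072 -0.271  1.842] tilt 41.3 az 22.7 jawaz 26.5 jawel 41.2 F [0.6 1.  0.6] w 0.998
```

```bash
cat >> h.py <<'E'
def bar(az,B,back=0):
    x=R()[:,0];a=np.degrees(np.arctan2(x[1],x[0]));dy=(az-a+90)%180-90
    z=plan(dy,B)[3];tcp,d,s,_=plan(dy,np.array(B)-z*back)
    print('dyaw %.2f (%.4f) tcp'%(dy,dy/360),tcp.round(1),'d',d.round(1),'scaled',s.round(4),'z',z.round(3))
E
python3 -c "
from h import *
bar(106.7,[455.5,305.3,130],90)"
```

```text
dyaw -8.16 (-0.0227) tcp [299.3 264.8 314. ] d [  40.8  -83.1 -319.3] scaled [ 0.204  -0.4155 -1.5965] z [ 0.638  0.165 -0.752]
```

Call:
{"op": "step_arm", "data": {
  "moves": [
    [0.03,-0.06,-0.23,-0.0045],
    [0.03,-0.06,-0.23,-0.0045],
    [0.03,-0.06,-0.23,-0.0045],
    [0.03,-0.06,-0.23,-0.0045],
    [0.03,-0.06,-0.23,-0.0045],
    [0.03,-0.06,-0.23,0],
    [0.02,-0.05,-0.21,0],
    [0,0,0,0]
  ]
}}

```text
time: 5.78
tcp_pos: [298.1, 266.2, 314.4]
tcp_rot: [1.528, 2.092, 0.747]
ft_force: [0.7, -0.1, 1.2]
gripper_width: 0.997
```

```bash
python3 -c "
from h import *
st();bar(106.7,[455.5,305.3,130],90);bar(106.7,[455.5,305.3,130],0)
d=grab('wrist');save(d,'w1.png')
np.save('w1.npy',d,allow_pickle=True)
"
```

```text
t 5.78 tcp [298.1 266.2 314.4] tipz [407.7 294.7 183.6] grasp [396.1 291.7 197.4]
q [ 0.583 -0.131 -0.796  0.22  -0.212  1.769] tilt 40.9 az 14.6 jawaz 18.7 jawel 40.8 F [ 0.7 -0.1  1.2] w 0.997
dyaw -0.24 (-0.0007) tcp [300.4 265.6 315.1] d [ 2.3 -0.6  0.7] scaled [ 0.0114 -0.0028  0.0034] z [ 0.634  0.162 -0.756]
dyaw -0.24 (-0.0007) tcp [357.5 280.2 247. ] d [ 59.3  14.  -67.4] scaled [ 0.2966  0.0702 -0.337 ] z [ 0.634  0.162 -0.756]
```

View pics/w1.png

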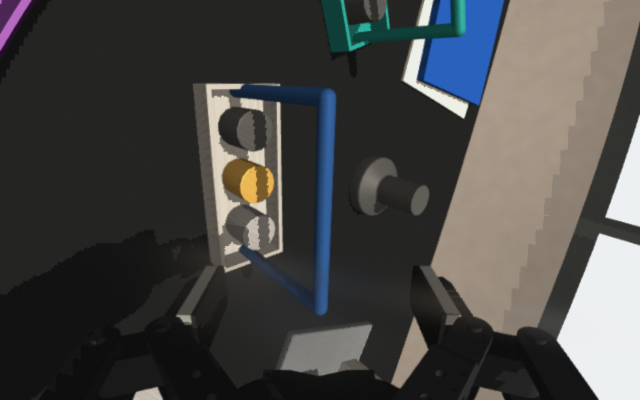

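The wrist view shows the bar running from about (327,95) to (321,308), between the open fingers at (205,290) and (435,290). I'll refine bail_mid from this view.

Run:
```python
from h import *
d=np.load('w1.npy',allow_pickle=True).item()
h=cv2.cvtColor(d['img'],cv2.COLOR_RGB2HSV)
m=(h[...,0]>100)&(h[...,0]<125)&(h[...,1]>120); 
rows=range(112,295,6);c=[]
for r in rows:
    u=np.where(m[r,300:345])[0]+300
    if len(u)>5:c.append((u.mean(),r))
P=onplane(d,c,130); q=np.polyfit(P[:,1],P[:,0],1); print('bar az',np.degrees(np.arctan2(1,q[0])), 'n',len(c))
e=onplane(d,[(328,93),(321,311)],130);print(e,e.mean(0),np.linalg.norm(e[0]-e[1]))
C=cloud(d);k=m.copy();k[:,:300]=0;k[:,345:]=0
Q=C[k];Q=Q[(Q[:,2]>122)];print('depth z med,max',np.nanmedian(Q[:,2]),np.nanpercentile(Q[:,2],98),np.nanmedian(Q,0))
```

```text
bar az 107.07482667641136 n 31
[[435.27305358 387.26029418 130.        ]
 [483.80344688 227.41259276 130.        ]] [459.53825023 307.33644347 130.        ] 167.05234725265902
depth z med,max 134.23160545602292 136.49323412060895 [449.28323182 325.91957296 134.23160546]
```

Call:
{"op": "step_arm", "data": {
  "moves": [
    [0.08,0.019,-0.087,0],
    [0.08,0.019,-0.087,0],
    [0.08,0.019,-0.087,0],
    [0.067,0.017,-0.076,0],
    [0,0,0,0],
    [0,0,0,0]
  ]
}}

```text
time: 6.58
tcp_pos: [360.5, 282.7, 251.0]
tcp_rot: [1.524, 2.088, 0.757]
ft_force: [0.3, -0.5, 1.3]
gripper_width: 0.999
```

```bash
python3 -c "
from h import *
st();bar(106.9,[457.5,306,130],0)
d=grab('wrist');save(d,'w2.png')
d=grab('scene');save(d,'s2.png',(230,130,390,250),5)
"
```

```text
t 6.58 tcp [360.5 282.7 251. ] tipz [470.9 311.9 121. ] grasp [459.2 308.9 134.8]
q [ 0.529  0.063 -0.828 -0.023 -0.176  1.725] tilt 41.3 az 14.9 jawaz 18.7 jawel 41.2 F [ 0.3 -0.5  1.3] w 0.999
dyaw -0.13 (-0.0004) tcp [358.8 280.  246.2] d [-1.8 -2.6 -4.8] scaled [-0.0088 -0.0132 -0.0238] z [ 0.638  0.168 -0.751]
```

View pics/w2.png

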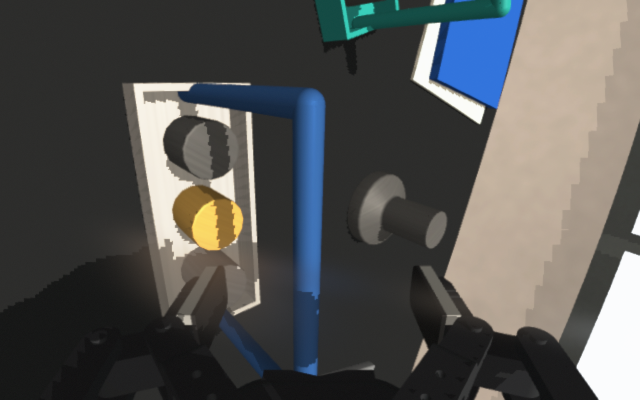

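View pics/s2.png

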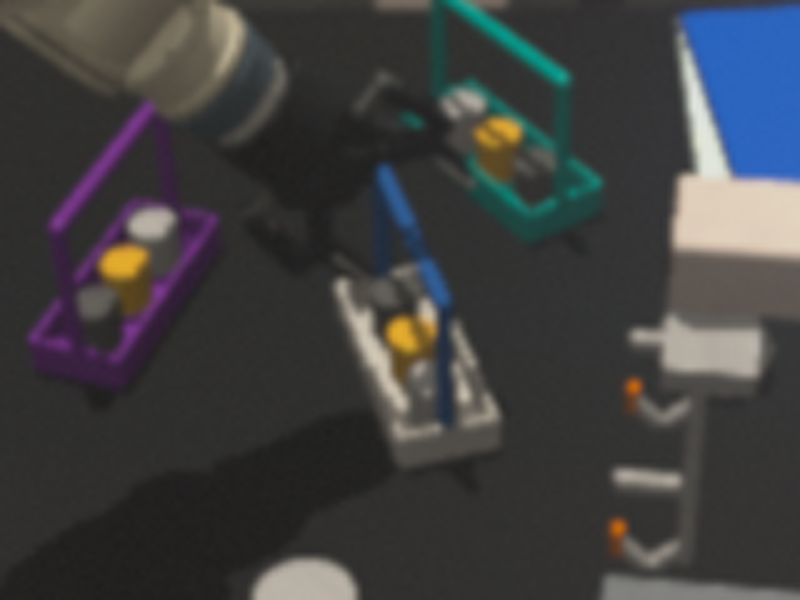

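Call:
{"op": "step_arm", "data": {
  "moves": [
    [-0.009,-0.013,-0.024,0],
    [0,0,0,0]
  ]
}}

```text
time: 6.92
tcp_pos: [358.1, 279.3, 244.5]
tcp_rot: [1.525, 2.09, 0.754]
ft_force: [-0.1, -0.3, 0.1]
gripper_width: 1.0
```

Call:
{"op": "step_arm", "data": {
  "moves": [
    [0,0,0,0],
    [0,0,0,0],
    [0,0,0,0],
    [0,0,0,0],
    [0,0,0,0],
    [0,0,0,0],
    [0,0,0,0],
    [0,0,0,0]
  ],
  "grip": -1
}}

```text
time: 7.92
tcp_pos: [359.0, 279.8, 245.2]
tcp_rot: [1.525, 2.088, 0.756]
ft_force: [3.8, 1.4, 4.7]
gripper_width: 0.113
```

```bash
python3 -c "
from h import *
st()
d=grab('wrist');save(d,'w3.png')
d=grab('scene');save(d,'s3.png',(230,130,390,250),5)
"
```

```text
t 7.92 tcp [359.  279.8 245.2] tipz [469.4 309.  115.2] grasp [457.7 305.9 129. ]
q [ 0.524  0.068 -0.843 -0.044 -0.174  1.722] tilt 41.3 az 14.8 jawaz 18.7 jawel 41.2 F [3.8 1.4 4.7] w 0.113
```

View pics/w3.png

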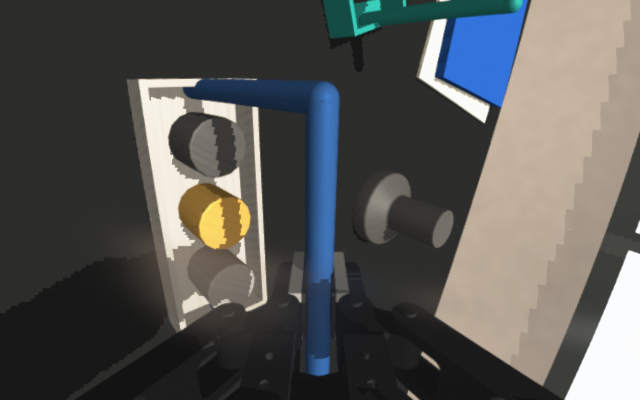

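Call:
{"op": "step_arm", "data": {
  "moves": [
    [0,0,0.05,0],
    [0,0,0.1,0],
    [0,0,0.15,0],
    [0,0,0.15,0],
    [0,0,0.1,0],
    [0,0,0,0],
    [0,0,0,0]
  ]
}}

```text
time: 8.9
tcp_pos: [357.7, 279.2, 352.6]
tcp_rot: [1.527, 2.092, 0.75]
ft_force: [-0.6, -0.1, -6.8]
gripper_width: 0.114
```

```bash
python3 -c "
from h import *
st();
t=np.load('top0.npy',allow_pickle=True).item();s=np.load('scene0.npy',allow_pickle=True).item()
L=onplane(t,[(334.8,167.4),(373.1,172.9)],192);print(L,L.mean(0))
L=onplane(s,[(356.2,207.4),(353.07,236.07)],192);print(L,L.mean(0))
bar(82.8,[489,31,240])
d=grab('wrist');save(d,'w4.png')
d=grab('scene');save(d,'s4.png',(230,80,440,300),3)
"
```

```text
t 8.90 tcp [357.7 279.2 352.6] tipz [467.3 308.  221.9] grasp [455.7 304.9 235.8]
q [ 0.524 -0.078 -0.642  0.31  -0.174  1.722] tilt 40.9 az 14.7 jawaz 18.8 jawel 40.9 F [-0.6 -0.1 -6.8] w 0.114
[[587.52953324  73.35901378 192.        ]
 [573.62037947 -35.50894087 192.        ]] [580.57495636  18.92503646 192.        ]
[[589.02238111  80.33514605 192.        ]
 [574.50921737 -31.22369367 192.        ]] [581.76579924  24.55572619 192.        ]
dyaw -24.23 (-0.0673) tcp [389.   47.7 356.9] d [  31.4 -231.4    4.2] scaled [ 0.1568 -1.1572  0.0211] z [ 0.646 -0.108 -0.755]
```

View pics/w4.png

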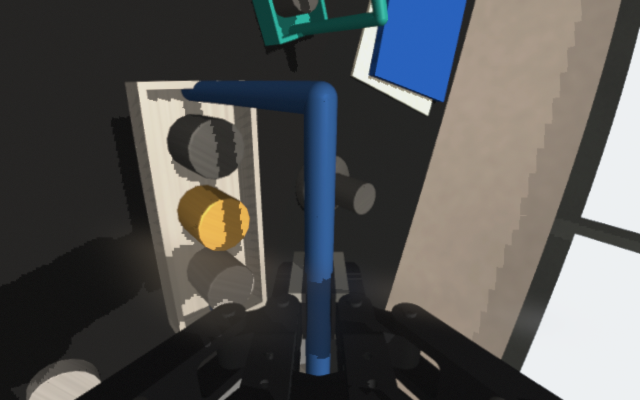

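View pics/s4.png

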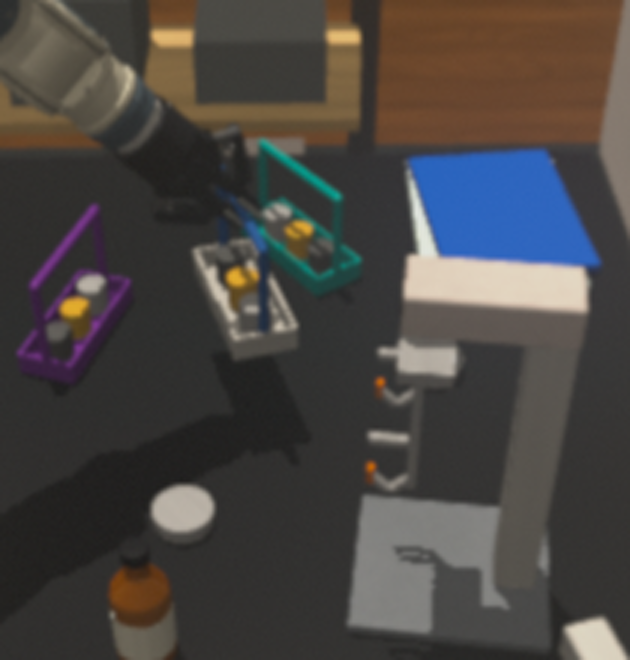

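Call:
{"op": "step_arm", "data": {
  "moves": [
    [0.01,-0.07,0.003,-0.004],
    [0.02,-0.14,0.003,-0.008],
    [0.02,-0.15,0.003,-0.009],
    [0.02,-0.15,0.003,-0.009],
    [0.02,-0.15,0.003,-0.009],
    [0.02,-0.15,0.003,-0.009],
    [0.02,-0.15,0.003,-0.009],
    [0.02,-0.12,0,-0.007],
    [0.01,-0.07,0,-0.003],
    [0,0,0,0]
  ]
}}

```text
time: 10.25
tcp_pos: [390.3, 48.4, 358.4]
tcp_rot: [1.879, 1.676, 0.591]
ft_force: [-0.3, 0.1, -7.9]
gripper_width: 0.12
```

Call:
{"op": "step_arm", "data": {
  "moves": [
    [0,0,0,0],
    [0,0,0,0]
  ]
}}

```text
time: 10.5
tcp_pos: [390.4, 50.0, 358.7]
tcp_rot: [1.876, 1.68, 0.594]
ft_force: [0.4, 0.4, -6.9]
gripper_width: 0.119
```

```bash
python3 -c "
from h import *
st();
bar(82.8,[489,31,240])
d=grab('wrist');save(d,'w5.png');np.save('w5.npy',d,allow_pickle=True)
d=grab('scene');save(d,'s5.png',(230,80,440,300),3);np.save('s5.npy',d,allow_pickle=True)
"
```

```text
t 10.50 tcp [390.4  50.  358.7] tipz [502.8  31.7 228.4] grasp [490.9  33.6 242.2]
q [-0.067 -0.208 -0.73   0.333 -0.062  1.591] tilt 41.2 az -9.3 jawaz -5.4 jawel 41.1 F [ 0.4  0.4 -6.9] w 0.119
dyaw -0.14 (-0.0004) tcp [388.6  47.7 356.5] d [-1.8 -2.4 -2.2] scaled [-0.0092 -0.0118 -0.011 ] z [ 0.649 -0.108 -0.753]
```

View pics/w5.png

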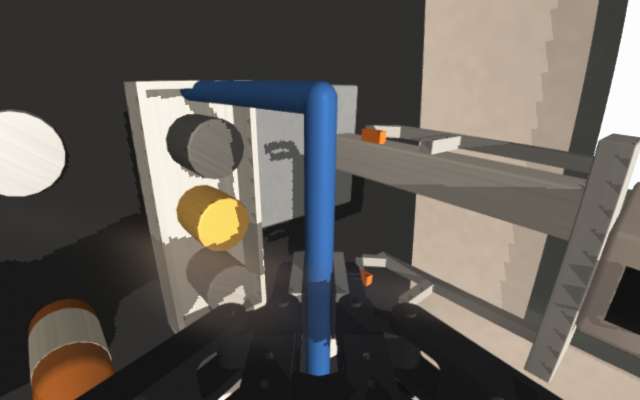

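View pics/s5.png

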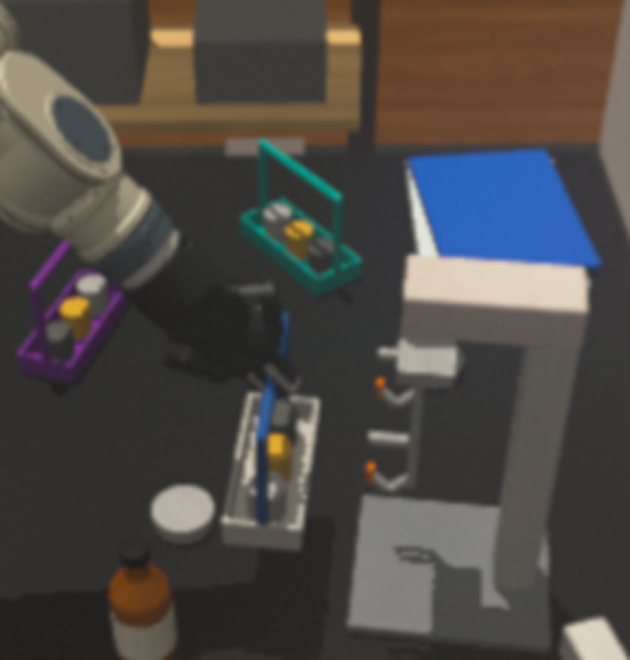

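```bash
cat > lips.py <<'E'
from h import *
def rel(d):
    C=cloud(d);h=cv2.cvtColor(d['img'],cv2.COLOR_RGB2HSV)
    o=(h[...,0]>3)&(h[...,0]<14)&(h[...,1]>170)&(h[...,2]>90);o[:,:330]=0
    nc,l,stt,ce=cv2.connectedComponentsWithStats(o.astype(np.uint8))
    for i in range(1,nc):
        if stt[i,4]<15: continue
        P=C[l==i];print('lip',ce[i].round(1),stt[i,4],'med',np.nanmedian(P,0).round(1),'min',np.nanpercentile(P,5,axis=0).round(1),'max',np.nanpercentile(P,95,axis=0).round(1))
    b=(h[...,0]>100)&(h[...,0]<125)&(h[...,1]>120);b[:,:300]=0;b[:,345:]=0;b[:115]=0;b[245:]=0
    c=[];z=[]
    for r in range(118,240,4):
        u=np.where(b[r])[0]
        if len(u)>5:
            m=u.mean();c.append((m,r));z.append(d['range_z'][r,int(round(m))])
    o_,v=rays(d,c); fw=np.linalg.norm(v,axis=1)
    # centre line: 6 mm beyond the surface along the ray
    P=o_+v*(np.array(z)+6/fw)[:,None]
    q=np.polyfit(P[:,1],P[:,0],1);qz=np.polyfit(P[:,1],P[:,2],1)
    print('bar az %.2f'%np.degrees(np.arctan2(1,q[0])),'slope z %.2f deg'%np.degrees(np.arctan(qz[0])))
    for y in(P[0,1],17,P[-1,1]):print('bar at y %.1f: x %.1f z %.1f'%(y,np.polyval(q,y),np.polyval(qz,y)))
if __name__=='__main__':
    import sys;rel(np.load(sys.argv[1],allow_pickle=True).item())
E
python3 lips.py w5.npy
python3 - <<'E'
from h import *
save(np.load('w5.npy',allow_pickle=True).item(),'w5c.png',(340,90,640,390),2.6)
E
```

```text
lip [371.2 135.2] 230 med [587.2  76.4 191.6] min [586.1  72.7 183.6] max [589.5  79.5 198.6]
lip [366.2 277.1] 93 med [575.2 -30.4 197.3] min [ 572.4 -132.8  113.1] max [672. -29. 199.]
bar az 83.34 slope z -0.82 deg
bar at y 108.8: x 499.7 z 242.5
bar at y 17.0: x 489.0 z 243.8
bar at y 61.0: x 494.2 z 243.2
```

View pics/w5c.png

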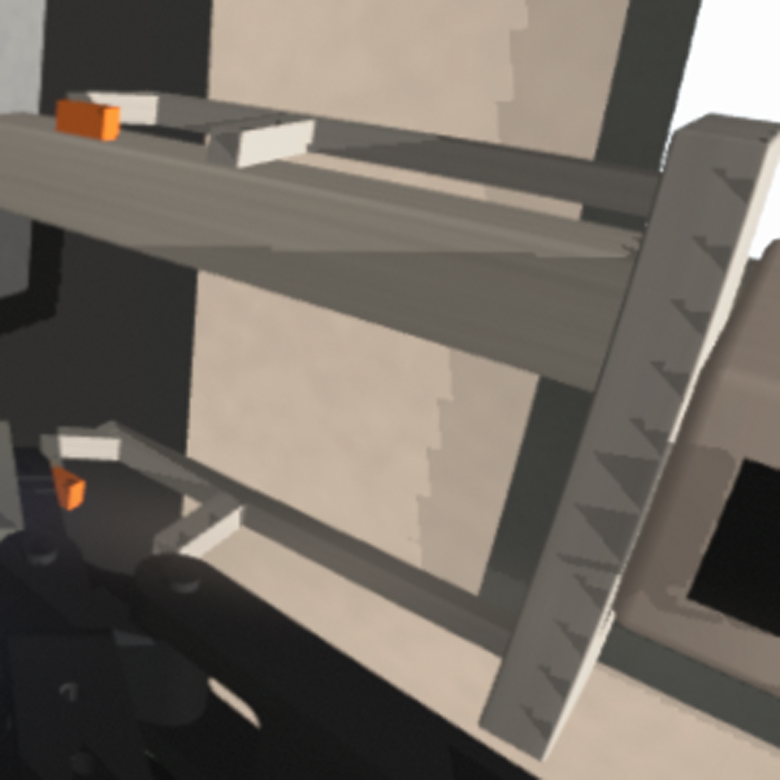

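Call:
{"op": "step_arm", "data": {
  "moves": [
    [0.04,-0.005,-0.03,-0.0008],
    [0.05,-0.007,-0.04,0],
    [0.05,-0.007,-0.04,0],
    [0.04,-0.006,-0.03,0],
    [0.01,0,-0.005,0],
    [0,0,0,0],
    [0,0,0,0],
    [0,0,0,0]
  ]
}}

```text
time: 11.6
tcp_pos: [428.4, 44.7, 330.2]
tcp_rot: [1.88, 1.673, 0.592]
ft_force: [1.0, -0.1, -6.5]
gripper_width: 0.113
```

```bash
python3 -c "
from h import *
st();
d=grab('wrist');save(d,'w6.png');np.save('w6.npy',d,allow_pickle=True)
d=grab('scene');save(d,'s6.png',(300,130,440,300),4);np.save('s6.npy',d,allow_pickle=True)
";python3 lips.py w6.npy
```

```text
t 11.60 tcp [428.4  44.7 330.2] tipz [540.8  25.7 200. ] grasp [528.9  27.7 213.8]
q [-0.074 -0.107 -0.737  0.224 -0.062  1.59 ] tilt 41.2 az -9.6 jawaz -5.7 jawel 41.2 F [ 1.  -0.1 -6.5] w 0.113
lip [365.3 146. ] 363 med [587.3  76.5 191.8] min [586.4  72.7 184.2] max [590.   79.6 198.6]
bar az 82.76 slope z -1.22 deg
bar at y 102.8: x 538.3 z 214.0
bar at y 17.0: x 527.4 z 215.8
bar at y 55.7: x 532.3 z 215.0
```

View pics/w6.png

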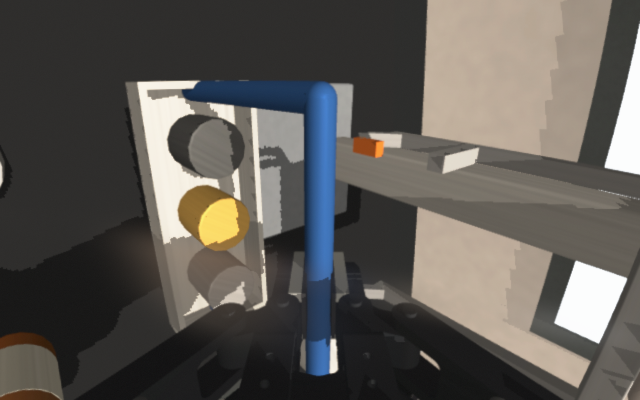

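View pics/s6.png

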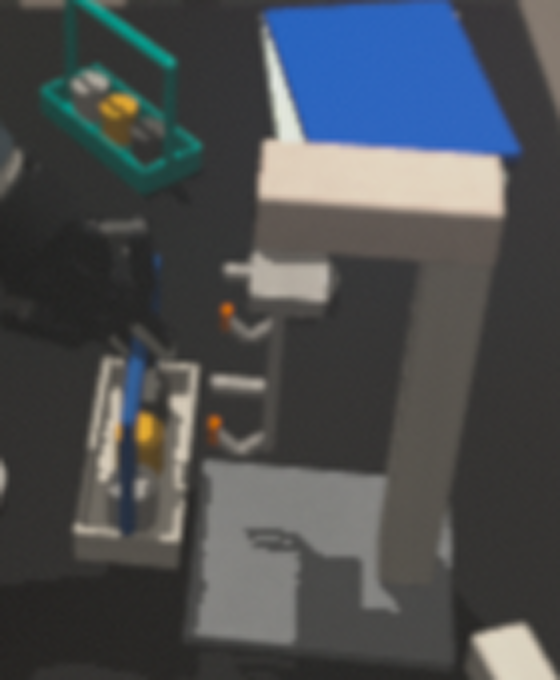

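Call:
{"op": "step_arm", "data": {
  "moves": [
    [0.03,-0.004,0,0],
    [0.05,-0.006,0,0],
    [0.05,-0.006,0,0],
    [0.05,-0.006,0,0],
    [0.03,-0.004,0,0],
    [0,0,0,0]
  ]
}}

```text
time: 12.45
tcp_pos: [471.0, 39.4, 329.7]
tcp_rot: [1.881, 1.674, 0.591]
ft_force: [-0.8, 0.1, -6.9]
gripper_width: 0.12
```

```bash
python3 -c "
from h import *
st();
d=grab('scene');save(d,'s7.png',(330,150,430,250),5)
"
```

```text
t 12.45 tcp [471.   39.4 329.7] tipz [583.3  20.3 199.4] grasp [571.4  22.3 213.2]
q [-0.079 -0.03  -0.67   0.214 -0.058  1.586] tilt 41.2 az -9.6 jawaz -5.7 jawel 41.1 F [-0.8  0.1 -6.9] w 0.120
```

View pics/s7.png

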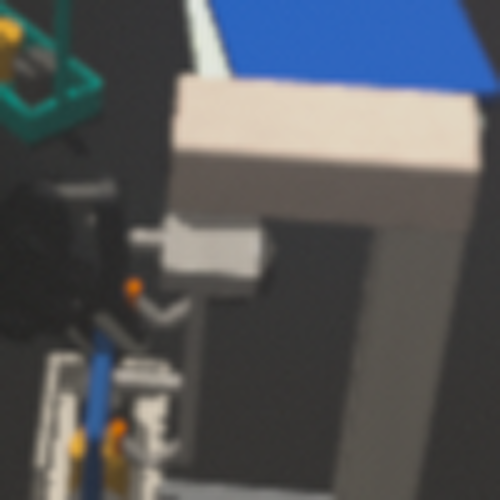

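Call:
{"op": "step_arm", "data": {
  "moves": [
    [0.04,-0.005,0,0],
    [0.04,-0.005,0,0],
    [0.035,-0.005,0,0],
    [0.018,-0.002,0,0],
    [0,0,0,0],
    [0,0,0,0]
  ]
}}

```text
time: 13.25
tcp_pos: [497.0, 36.1, 329.7]
tcp_rot: [1.881, 1.674, 0.591]
ft_force: [-0.8, 0.2, -6.7]
gripper_width: 0.117
```

```bash
python3 -c "
from h import *
st();
d=grab('scene');save(d,'s8.png',(330,150,430,250),5)
d=grab('wrist');save(d,'w8.png');np.save('w8.npy',d,allow_pickle=True)
";python3 lips.py w8.npy
```

```text
t 13.25 tcp [497.   36.1 329.7] tipz [609.3  17.  199.5] grasp [597.4  19.1 213.2]
q [-0.082  0.014 -0.626  0.214 -0.056  1.584] tilt 41.2 az -9.6 jawaz -5.7 jawel 41.1 F [-0.8  0.2 -6.7] w 0.117
bar az 82.02 slope z -0.35 deg
bar at y 94.0: x 606.9 z 213.4
bar at y 17.0: x 596.1 z 213.9
bar at y 46.7: x 600.2 z 213.7
```

View pics/s8.png

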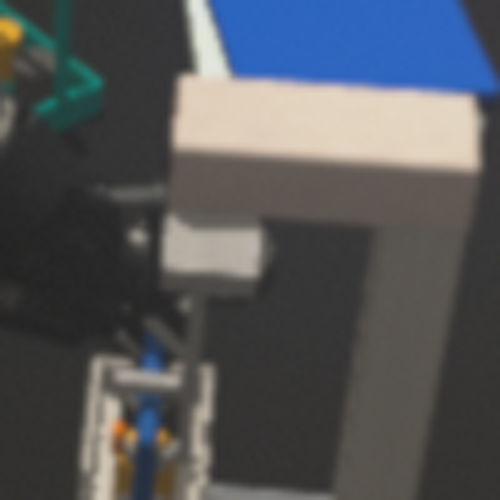

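View pics/w8.png

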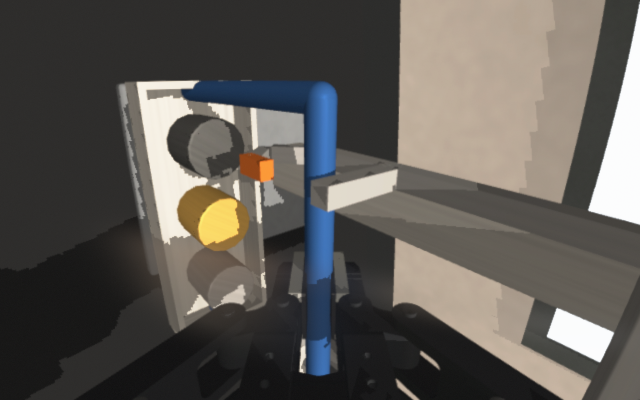

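Bar is under the keeper and past the lips, with no contact force. Lowering it into the V seats.

Call:
{"op": "step_arm", "data": {
  "moves": [
    [0.005,0,-0.02,0],
    [0,0,-0.04,0],
    [0,0,-0.035,0],
    [0,0,-0.02,0],
    [0,0,0,0],
    [0,0,0,0]
  ]
}}

```text
time: 14.1
tcp_pos: [498.3, 36.0, 307.0]
tcp_rot: [1.88, 1.673, 0.592]
ft_force: [0.8, 0.0, -6.4]
gripper_width: 0.119
```

Call:
{"op": "step_arm", "data": {
  "moves": [
    [0,0,-0.01,0],
    [0,0,-0.01,0],
    [0,0,0,0],
    [0,0,0,0]
  ]
}}

```text
time: 14.6
tcp_pos: [498.2, 36.0, 302.8]
tcp_rot: [1.88, 1.673, 0.592]
ft_force: [-0.2, -0.3, -7.2]
gripper_width: 0.113
```

```bash
python3 -c "
from h import *
st();
d=grab('wrist');save(d,'w9.png');np.save('w9.npy',d,allow_pickle=True)
";python3 lips.py w9.npy
```

```text
t 14.60 tcp [498.2  36.  302.8] tipz [610.5  17.  172.6] grasp [598.6  19.  186.4]
q [-0.082  0.047 -0.673  0.133 -0.056  1.584] tilt 41.2 az -9.6 jawaz -5.7 jawel 41.1 F [-0.2 -0.3 -7.2] w 0.113
bar az 82.96 slope z -1.49 deg
bar at y 93.9: x 608.3 z 186.8
bar at y 17.0: x 598.8 z 188.8
bar at y 47.1: x 602.5 z 188.0
```

View pics/w9.png

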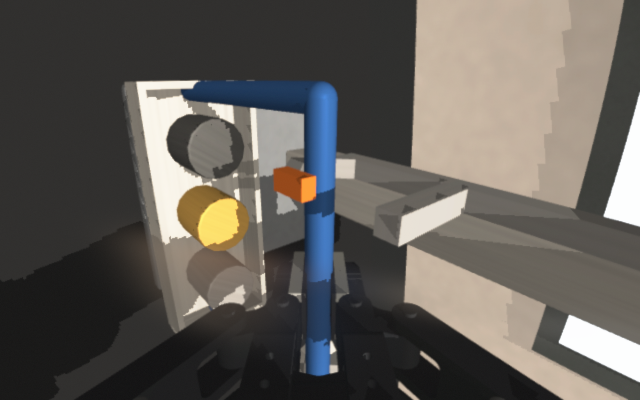

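Call:
{"op": "step_arm", "data": {
  "moves": [
    [0,0,-0.008,0],
    [0,0,0,0],
    [0,0,0,0]
  ]
}}

```text
time: 15.02
tcp_pos: [498.4, 36.0, 301.5]
tcp_rot: [1.88, 1.673, 0.592]
ft_force: [0.6, 0.3, -4.2]
gripper_width: 0.119
```

Call:
{"op": "step_arm", "data": {
  "moves": [
    [0,0,-0.006,0],
    [0,0,0,0],
    [0,0,0,0]
  ]
}}

```text
time: 15.4
tcp_pos: [498.6, 36.0, 300.6]
tcp_rot: [1.879, 1.672, 0.593]
ft_force: [3.3, 0.9, -1.4]
gripper_width: 0.116
```

Call:
{"op": "step_arm", "data": {
  "moves": [
    [0.003,0,-0.005,0],
    [0,0,0,0],
    [0,0,0,0]
  ]
}}

```text
time: 15.78
tcp_pos: [499.0, 36.0, 299.9]
tcp_rot: [1.879, 1.672, 0.593]
ft_force: [-1.6, 0.3, 5.4]
gripper_width: 0.121
```

Call:
{"op": "step_arm", "data": {
  "moves": [
    [0.003,0,-0.004,0],
    [0,0,0,0],
    [0,0,0,0]
  ]
}}

```text
time: 16.15
tcp_pos: [499.1, 36.1, 299.7]
tcp_rot: [1.878, 1.671, 0.593]
ft_force: [-13.9, 0.8, 15.0]
gripper_width: 0.12
```

```bash
python3 -c "
from h import *
st();
d=grab('wrist');save(d,'w10.png');np.save('w10.npy',d,allow_pickle=True)
d=grab('scene');save(d,'s10.png',(330,150,430,270),5)
";python3 lips.py w10.npy
```

```text
t 16.15 tcp [499.1  36.1 299.7] tipz [611.8  17.  169.8] grasp [599.9  19.  183.5]
q [-0.082  0.053 -0.679  0.119 -0.057  1.584] tilt 41.3 az -9.6 jawaz -5.7 jawel 41.3 F [-13.9   0.8  15. ] w 0.120
bar az 82.54 slope z -1.12 deg
bar at y 93.9: x 610.4 z 184.5
bar at y 17.0: x 600.4 z 186.0
bar at y 46.4: x 604.2 z 185.4
```

View pics/s10.png

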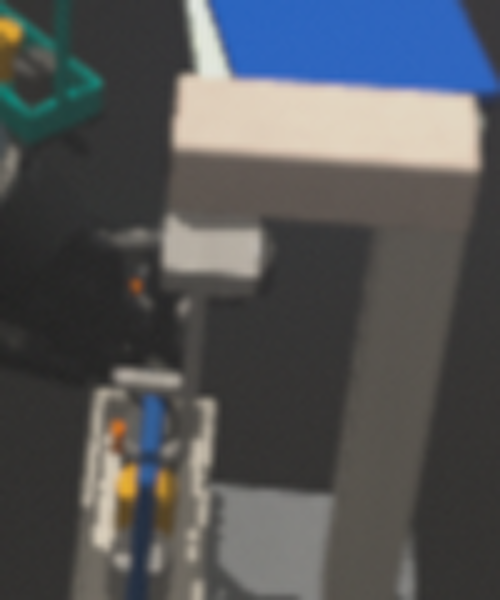

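Call:
{"op": "step_arm", "data": {
  "moves": [
    [-0.004,0,0.002,0],
    [0,0,0,0]
  ]
}}

```text
time: 16.5
tcp_pos: [499.0, 36.0, 299.8]
tcp_rot: [1.878, 1.672, 0.594]
ft_force: [-3.7, 1.3, 9.2]
gripper_width: 0.119
```

Call:
{"op": "step_arm", "data": {
  "moves": [
    [0,0,0,0],
    [0,0,0,0],
    [0,0,0,0],
    [0,0,0,0],
    [0,0,0,0],
    [0,0,0,0],
    [0,0,0,0],
    [0,0,0,0]
  ],
  "grip": 1
}}

```text
time: 17.5
tcp_pos: [498.6, 36.0, 298.7]
tcp_rot: [1.88, 1.673, 0.592]
ft_force: [0.3, -1.0, 0.1]
gripper_width: 1.002
```

```bash
python3 -c "
from h import *
st();
d=grab('wrist');save(d,'w11.png');np.save('w11.npy',d,allow_pickle=True)
";python3 lips.py w11.npy
```

```text
t 17.50 tcp [498.6  36.  298.7] tipz [610.9  17.  168.5] grasp [599.   19.  182.3]
q [-0.082  0.053 -0.68   0.12  -0.056  1.584] tilt 41.2 az -9.6 jawaz -5.7 jawel 41.1 F [ 0.3 -1.   0.1] w 1.002
bar az 83.02 slope z -0.70 deg
bar at y 94.2: x 610.0 z 185.2
bar at y 17.0: x 600.5 z 186.2
bar at y 46.9: x 604.2 z 185.8
```

View pics/w11.png

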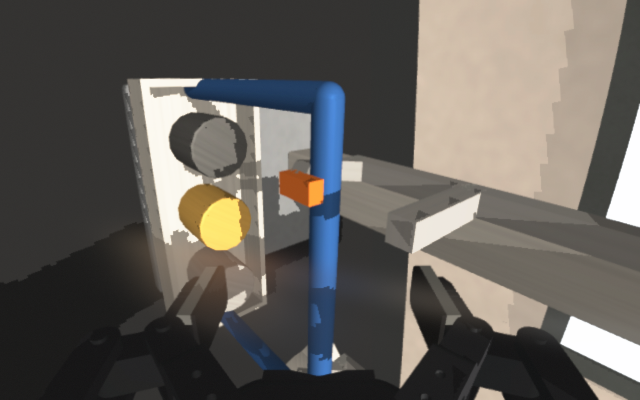

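Call:
{"op": "step_arm", "data": {
  "moves": [
    [-0.032,0.005,0.038,0],
    [-0.05,0.008,0.058,0],
    [-0.065,0.011,0.075,0],
    [-0.08,0.013,0.094,0]
  ]
}}

```text
time: 18.05
tcp_pos: [452.1, 43.6, 352.8]
tcp_rot: [1.88, 1.673, 0.592]
ft_force: [0.4, -0.2, 0.4]
gripper_width: 0.999
```

Call:
{"op": "step_arm", "data": {
  "moves": [
    [-0.12,0.02,0.14,0],
    [-0.12,0.02,0.14,0],
    [-0.12,0.02,0.14,0],
    [-0.1,0.02,0.12,0],
    [0,0,0,0]
  ]
}}

```text
time: 18.68
tcp_pos: [359.5, 59.7, 462.4]
tcp_rot: [1.876, 1.67, 0.597]
ft_force: [0.1, 0.4, -0.1]
gripper_width: 0.997
```

```bash
python3 -c "
from h import *
st();
d=grab('wrist');save(d,'w12.png');np.save('w12.npy',d,allow_pickle=True)
d=grab('scene');save(d,'s12.png',(260,130,440,300),4);np.save('s12.npy',d,allow_pickle=True)
d=grab('top');np.save('t12.npy',d,allow_pickle=True);save(d,'t12.png')
"
```

```text
t 18.68 tcp [359.5  59.7 462.4] tipz [472.6  40.8 332.9] grasp [460.6  42.8 346.6]
q [-0.038 -0.325 -0.529  0.646 -0.085  1.617] tilt 41.5 az -9.5 jawaz -5.7 jawel 41.4 F [ 0.1  0.4 -0.1] w 0.997
```

View pics/w12.png

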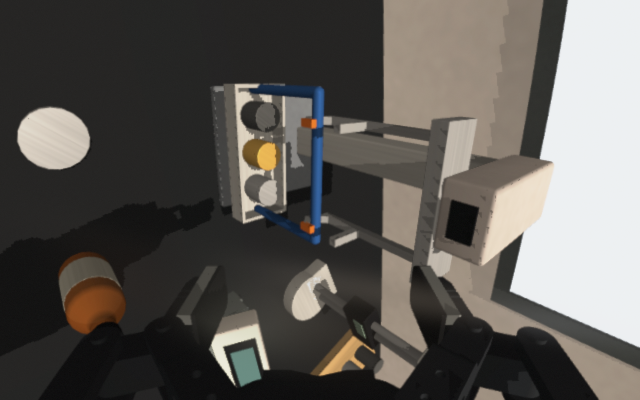

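View pics/s12.png

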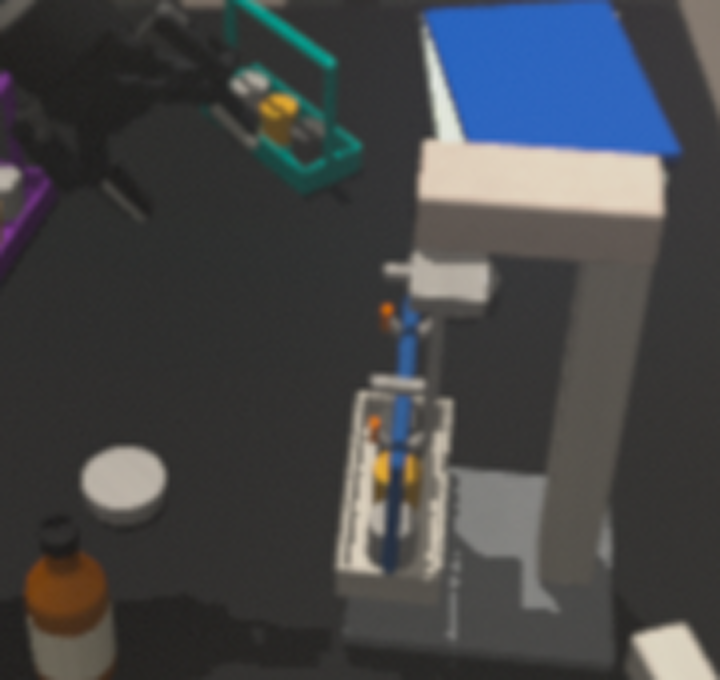

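The carrier hangs in both throats, with the bar behind the lips at (309,123) and (308,228) in the wrist view. Next is the green key: I'll shut the fingers and move over it.

Call:
{"op": "step_arm", "data": {
  "moves": [
    [-0.03,-0.15,0,0],
    [-0.05,-0.24,0,0.004],
    [-0.05,-0.24,0,0.004],
    [-0.06,-0.24,0,0.004],
    [-0.06,-0.24,-0.05,0.004],
    [-0.06,-0.24,-0.1,0],
    [-0.06,-0.24,-0.15,0],
    [-0.04,-0.2,-0.2,0],
    [-0.02,-0.12,-0.2,0],
    [0,0,0,0]
  ],
  "grip": -1
}}

```text
time: 20.08
tcp_pos: [274.8, -322.1, 315.9]
tcp_rot: [1.814, 1.775, 0.635]
ft_force: [-0.4, -0.1, 0.1]
gripper_width: 0.0
```

```bash
python3 -c "
from h import *
st();
d=grab('wrist');save(d,'w13.png');np.save('w13.npy',d,allow_pickle=True)
C=cloud(d);h=cv2.cvtColor(d['img'],cv2.COLOR_RGB2HSV)
for nm,mk in(('red',((h[...,0]<5)|(h[...,0]>174))&(h[...,1]>180)&(h[...,2]>120)),('green',(h[...,0]>50)&(h[...,0]<75)&(h[...,1]>150))):
    nc,l,st_,ce=cv2.connectedComponentsWithStats(mk.astype(np.uint8))
    if nc>1:
        i=1+st_[1:,4].argmax(); print(nm,ce[i],st_[i],np.nanmedian(C[l==i],0))
"
```

```text
t 20.07 tcp [ 274.8 -322.1  315.9] tipz [ 388.  -329.1  185.3] grasp [ 376.1 -328.4  199.1]
q [-1.245 -0.017 -0.638  0.632  0.652  0.456] tilt 41.0 az -3.5 jawaz -0.5 jawel 40.9 F [-0.4 -0.1  0.1] w 0.000
red [265.71401225 115.43376723] [ 241   87   50   59 2612] [ 441.75393055 -268.8348148    61.21038884]
green [272.41449653 194.20833333] [ 249  167   47   57 2304] [ 438.13842123 -332.43261766   69.78869495]
```

View pics/w13.png

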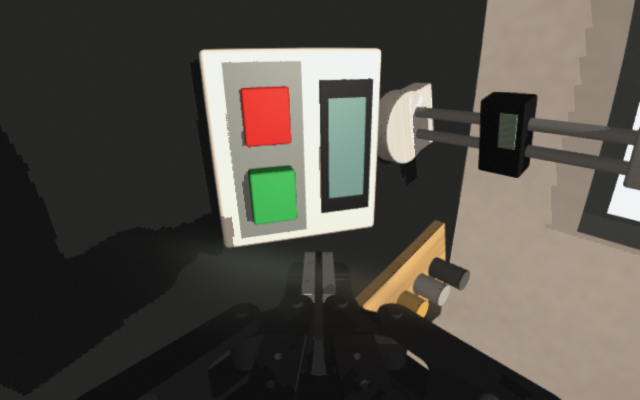

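Call:
{"op": "step_arm", "data": {
  "moves": [
    [0.04,-0.007,-0.09,0],
    [0.06,-0.01,-0.13,0],
    [0.06,-0.01,-0.13,0],
    [0.04,-0.006,-0.08,0],
    [0,0,0,0],
    [0,0,0,0]
  ]
}}

```text
time: 20.88
tcp_pos: [315.8, -327.6, 234.9]
tcp_rot: [1.803, 1.776, 0.631]
ft_force: [-1.1, -0.2, 1.4]
gripper_width: -0.0
```

```bash
python3 -c "
from h import *
st();
d=grab('wrist');save(d,'w14.png')
d=grab('scene');save(d,'s14.png',(260,300,380,400),5)
"
```

```text
t 20.88 tcp [ 315.8 -327.6  234.9] tipz [ 429.5 -335.4  104.7] grasp [ 417.5 -334.6  118.5]
q [-1.149  0.127 -0.75   0.303  0.62   0.564] tilt 41.2 az -3.9 jawaz 0.1 jawel 41.1 F [-1.1 -0.2  1.4] w -0.000
```

View pics/w14.png

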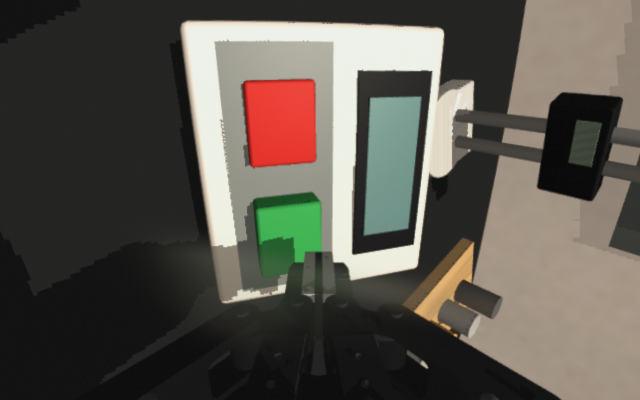

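View pics/s14.png

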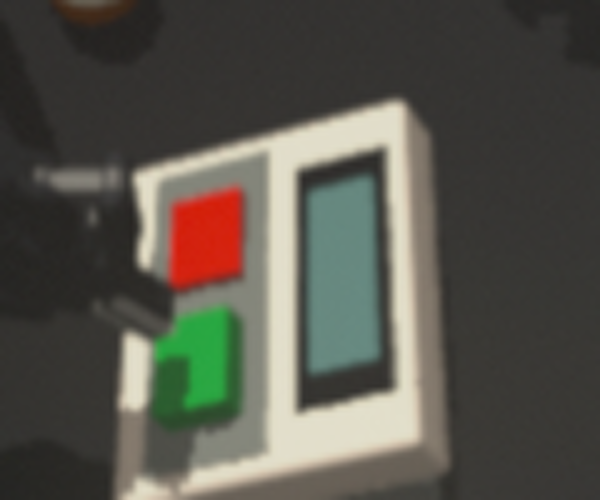

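Call:
{"op": "step_arm", "data": {
  "moves": [
    [0.02,0,-0.05,0],
    [0.02,0,-0.05,0],
    [0.01,0,-0.03,0],
    [0,0,0,0],
    [0,0,0,0]
  ]
}}

```text
time: 21.6
tcp_pos: [325.5, -327.9, 208.0]
tcp_rot: [1.805, 1.775, 0.631]
ft_force: [0.1, 0.5, 0.5]
gripper_width: 0.001
```

Call:
{"op": "step_arm", "data": {
  "moves": [
    [0.004,0,-0.01,0],
    [0.004,0,-0.01,0],
    [0,0,0,0]
  ]
}}

```text
time: 21.98
tcp_pos: [327.3, -327.9, 203.7]
tcp_rot: [1.805, 1.775, 0.631]
ft_force: [-0.7, -1.1, 1.5]
gripper_width: 0.002
```

```bash
python3 -c "
from h import *
st();
d=grab('wrist');save(d,'w15.png')
d=grab('scene');save(d,'s15.png',(260,300,380,400),5)
"
```

```text
t 21.98 tcp [ 327.3 -327.9  203.7] tipz [ 440.9 -335.6   73.5] grasp [ 428.9 -334.8   87.2]
q [-1.123  0.188 -0.788  0.188  0.61   0.594] tilt 41.2 az -3.9 jawaz 0.0 jawel 41.1 F [-0.7 -1.1  1.5] w 0.002
```

View pics/s15.png

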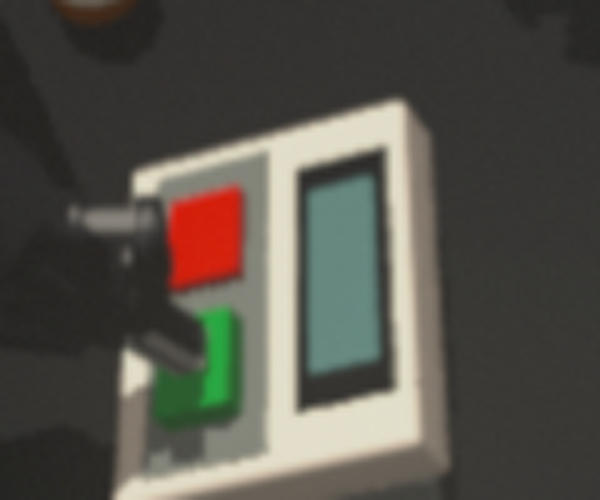

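View pics/w15.png

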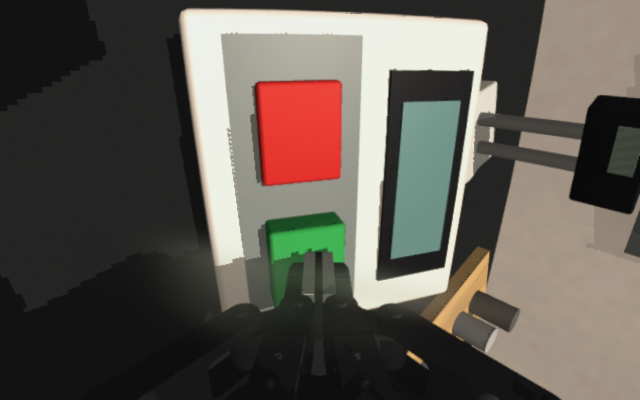

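Call:
{"op": "step_arm", "data": {
  "moves": [
    [0.004,0,-0.01,0],
    [0.004,0,-0.01,0],
    [0,0,0,0]
  ]
}}

```text
time: 22.45
tcp_pos: [328.9, -327.8, 199.5]
tcp_rot: [1.805, 1.776, 0.631]
ft_force: [-0.0, -0.5, 1.5]
gripper_width: 0.001
```

Call:
{"op": "step_arm", "data": {
  "moves": [
    [0.004,0,-0.01,0],
    [0.004,0,-0.01,0],
    [0,0,0,0]
  ]
}}

```text
time: 22.82
tcp_pos: [330.4, -327.7, 195.4]
tcp_rot: [1.806, 1.776, 0.631]
ft_force: [0.8, 0.3, 1.0]
gripper_width: 0.003
```

Call:
{"op": "step_arm", "data": {
  "moves": [
    [0.004,0,-0.009,0],
    [0,0,0,0]
  ]
}}

```text
time: 23.08
tcp_pos: [330.8, -327.7, 194.5]
tcp_rot: [1.805, 1.774, 0.631]
ft_force: [-14.9, 4.5, 20.2]
gripper_width: -0.002
```

```bash
python3 -c "
from h import *
st();
d=grab('scene');save(d,'s16.png',(260,300,380,400),5)
"
```

```text
t 23.07 tcp [ 330.8 -327.7  194.5] tipz [ 444.5 -335.5   64.4] grasp [ 432.5 -334.7   78.2]
q [-1.115  0.207 -0.799  0.151  0.607  0.604] tilt 41.2 az -4.0 jawaz 0.0 jawel 41.1 F [-14.9   4.5  20.2] w -0.002
```

View pics/s16.png

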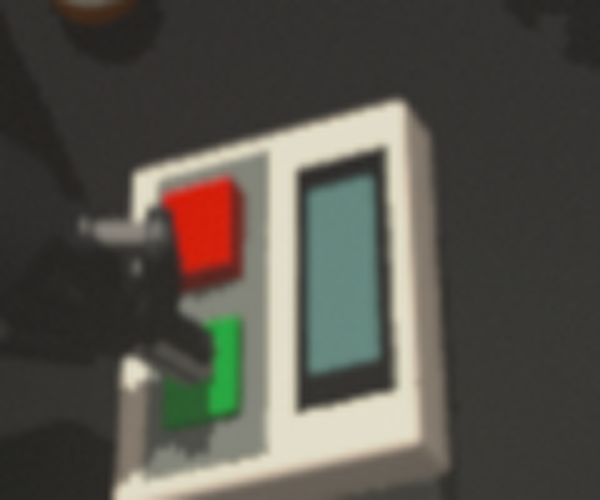

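Call:
{"op": "step_arm", "data": {
  "moves": [
    [-0.004,0,0.01,0],
    [-0.02,0,0.05,0],
    [-0.05,0,0.1,0],
    [-0.06,0,0.15,0],
    [-0.06,0,0.2,0],
    [-0.06,0,0.2,0],
    [0,0,0.2,0],
    [0,0,0,0],
    [0,0,0,0]
  ]
}}

```text
time: 24.25
tcp_pos: [280.2, -327.4, 375.0]
tcp_rot: [1.807, 1.776, 0.631]
ft_force: [-0.4, -1.1, -1.2]
gripper_width: 0.003
```

Run:
```python
from h import *
st()
w=grab('wrist');save(w,'w17.png')
s=grab('scene');save(s,'s17.png')
t=grab('top');save(t,'t17.png')
save(s,'s17c.png',(260,150,440,400),2.4)
o0=np.load('scene0.npy',allow_pickle=True).item()
for n,d in(('before',o0),('scene',s),('top',t),('wrist',w)):
    C=cloud(d);h=cv2.cvtColor(d['img'],cv2.COLOR_RGB2HSV)
    for nm,mk in(('red',((h[...,0]<5)|(h[...,0]>174))&(h[...,1]>180)&(h[...,2]>120)),('green',(h[...,0]>50)&(h[...,0]<75)&(h[...,1]>150))):
        nc,l,st_,ce=cv2.connectedComponentsWithStats(mk.astype(np.uint8))
        if nc>1:
            i=1+st_[1:,4].argmax()
            e=cv2.erode((l==i).astype(np.uint8),np.ones((3,3)))>0
            print(n,nm,ce[i].round(1),st_[i,4],np.nanmedian(C[e],0).round(1))
# bystander movement: top difference
a=np.load('top0.npy',allow_pickle=True).item()
for nm,b in dict(purple=(125,150),turq=(80,98)).items():
    for d in(a,t):
        h=cv2.cvtColor(d['img'],cv2.COLOR_RGB2HSV);m=(h[...,0]>b[0])&(h[...,0]<b[1])&(h[...,1]>100);m[:,300:]=0;m[:150]=0
        v,u=np.where(m);print(nm,len(u),u.mean().round(1),v.mean().round(1))
```

```text
t 24.25 tcp [ 280.2 -327.4  375. ] tipz [ 393.7 -335.   244.6] grasp [ 381.7 -334.2  258.4]
q [-1.236 -0.058 -0.513  0.787  0.65   0.464] tilt 41.1 az -3.8 jawaz -0.0 jawel 41.0 F [-0.4 -1.1 -1.2] w 0.003
before red [300.9 347.5] 225 [ 443.  -273.6   62.4]
before green [298.1 372.1] 255 [ 439.7 -339.2   72.2]
scene red [299.3 345.7] 244 [ 439.3 -273.8   71.5]
scene green [299.9 374. ] 242 [ 443.5 -339.9   62.6]
top red [445.6 224. ] 162 [ 439.1 -271.    71.5]
top green [466.2 223. ] 156 [ 443.8 -337.7   62.4]
wrist red [225.5 104.2] 2213 [ 437.7 -269.1   70.4]
wrist green [232.6 171.4] 1635 [ 443.  -333.9   61.4]
purple 1080 231.0 283.9
purple 1081 231.3 283.8
turq 1029 183.5 197.8
turq 1024 183.6 197.6
```

View pics/s17c.png

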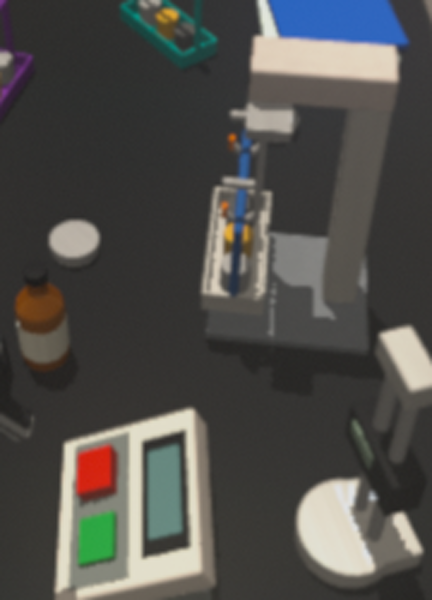

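View pics/t17.png

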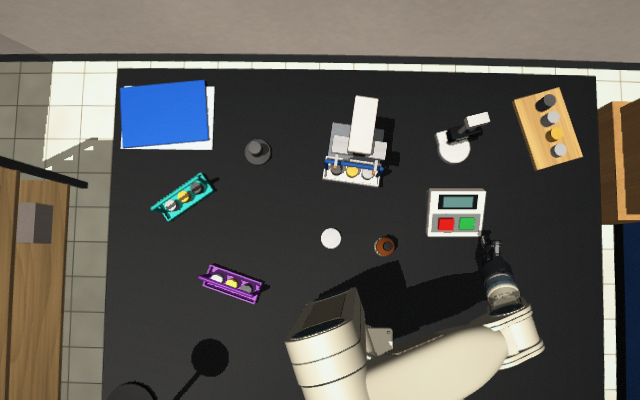

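Green fell from z 72.2 to 62.5 mm and red rose from 62.4 to 71.5 mm, so the full 10 mm on both. The carrier hangs and the bystanders have not moved. Handing in.

```bash
python3 -c "
from h import *
st(); print(manip.sign_off())"
```

```text
t 24.40 tcp [ 280.4 -327.5  374.5] tipz [ 393.8 -334.9  244.2] grasp [ 381.8 -334.1  258. ]
q [-1.236 -0.057 -0.513  0.787  0.65   0.464] tilt 41.1 az -3.7 jawaz -0.1 jawel 41.0 F [ 0.2 -0.7  0.4] w 0.005
the job is handed in; nothing more can be done
None
```

The carrier is weighed: it hangs by its blue bail in both hook throats, and the green key is fully down with the red key up. I handed the job in at 24.4 s. The hand-in reports no verdict.

**How it went:** The moves only turn about z, so I got the lean by pushing the arm against its joint limits, where it kept about 41° of tilt. With that I gripped the blue bail, went in level through the open front, and lowered the bar until it seated, at about 15 N up. I then let go, backed out along the fingers, and pressed the green key with the fingers shut until it bottomed at about 25 N.

**Last checks:**
- **Carrier:** after release the bar measured z ≈ 186 mm (expected 185), behind both lips. The wrist force was about zero.
- **Keys:** the green top dropped from z 72.2 to 62.5 mm and the red top rose from 62.4 to 71.5 mm, which is the full 10 mm of travel. The red key was still down when the carrier was hung.
- **Bench:** the purple and turquoise carriers measured within 0.3 px of where they started in the top view. I checked the other bystanders only by eye in the last pictures, and they looked unmoved.
- **Robot:** it was clear of everything and touching nothing at hand-in.

**Disagreements:** The cameras differed by 2 to 6 mm on some positions (lips, bail middle, green key). That was within the margins, and I used in-between values or the wrist view. The bar also read 0.3° to 1.5° out of level in the wrist view, 0.7° once released. No check failed.

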